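Spot-punch a glazed tile for drilling in the tile jig

ROBOT

A 7-joint arm with a two-finger parallel gripper is mounted at the origin on a cart in front of the work surface, level with it; the furniture and walls round the work are solid. World frame = base frame: x ahead of the robot, y to its left, z up, the work surface at z = 0. Lengths are in m, angles in degrees, forces in N, time in s.
With the tool pointing down it reaches from about 0.425 to 0.925 m from the base axis. Payload 6.8 kg.
Tool frame: the origin (TCP) lies on the centre line of the jaws, within the pads' length; the fingertips stand 19 mm ahead of it and the grasp point (between the pads) is the TCP; z points along the fingers, y is the line along which they close (so a half turn about z gives the same grasp; the last joint's range is limited). The gripper opens to 85 mm and grips with 20 to 120 N. Pads are 22 mm wide; open, the fingers measure 114 mm over their backs; the gripper's body (76 mm by 85 mm) begins 54 mm behind the grasp point. The pads swing forward as they close: fully open they stand 13 mm farther back than shut.
Start: joints at [-78.902, 27.33, 1.283, 89.118, -0.659, 63.558, -4.761], TCP at [0.201, 0.645, 0.25] pointing down, gripper open.
Joint ranges: [-169.35, 169.35], [-19.33, 120.38], [-80.79, 83.38], [13.8, 139.57], [-78.32, 258.32], [9.67, 109.79], [-169.56, 169.56]. Speed limits (degrees/s): [136.94, 136.94, 180, 180, 180, 180, 180].

INTERFACE

Orientations are given as [roll, pitch, yaw] about the fixed x, y, z axes, in that order (R = Rz(yaw) Ry(pitch) Rx(roll)).
In Python, from workcell import r gives the robot as it stands.
- The arm moves only by the tool carry_out, never from a script. Its argument "motion" is a list of rows, each a list of 6 numbers: the shift along the tool's x, y, z scaled (see below), then the turn, a rotation vector about the tool's x, y, z scaled (see below). A call has 1 to 12 rows; each row shifts and turns the commanded pose from where the row before left it, along the tool's axes as they then stand; what a row does not reach is not made up. The controller multiplies each number of a shift by 80 cm and each number of a turn by 90 degrees. A row lasts 1/8 s, in which the tool goes at most 62.5 mm and 10.7 degrees, less where a joint would pass 70% of its speed; a pose out of reach is approached as far as the arm can. A call with a number of a shift or a turn outside -1 to 1 is refused whole. A call with a gripper value outside its range is refused whole. "fingers" is the opening, from -1 (shut) to 1 (fully open), set as the call begins (left out, the last holds). The fingers move at their own pace and stop on an object; "force" is the grip in N (left out, the last holds). Time passes only in rows, so rows that do not move let the fingers close. It gives the time, the measured TCP pose, the force, the opening and the grip force at its end, in the units of the state.
- r.get_obs(): the state, without advancing time (a new reading comes with each control period).
- r.read_camera(name): name is "scene" or "top" or "wrist"; returns a dict with "image" (420x560x3 uint8, blue, green, red), "range_z" (420x560 float32, m along the optical axis (not along the pixel's ray), 0 where there is no reading), "fx", "fy", "cx", "cy" (pixels), "rvec" (rotation vector, rad) and "tvec" (3), from world to camera coordinates, as OpenCV has them; the wrist camera has in their place "T_tool_cam" (4x4, takes a point from camera to tool coordinates, whose origin is the TCP and whose axes are the flange's). Camera axes: x right, y down, z forward; pixel columns grow to the right and rows downward; lengths in m; the calibration is good to about 2 mm. A picture is of the moment at which its call begins: read the wrist's pose just before it.
- r.finish_job(): hands the job in; it is judged then, once.
The state is a dict: "time_s": time; "q": joint angles; "qd": joint speeds; "joint_efforts": joint torques, N m; "ee_pos": TCP position; "orientation": TCP orientation; "force": force on the tool from outside, world axes, zero at the start; "wrist_torque": the same for the moment, N m; "gripper_width": finger opening in m; "grasp_force": force on a finger pad.
Only numpy, scipy, OpenCV 4.12 (cv2) and the standard library are available. Lean on these libraries where they do the work, as an engineer would, in place of code of your own. Each camera call takes 0.05 s, during which the arm holds its last target. There are 200 camera calls.

TASK

Ready the tile for drilling: push it gently along the jig until it is fully home against the end stop, then take the automatic centre punch out of its wooden block, stand its point on the tile through the jig's guide bush and press straight down until the punch snaps. Ease off as soon as it snaps, because bearing on after that cracks the glaze, and put the punch back fully down in its block; leave the jars, the cone pack and the dropper bottle where they stand.

Things in the scene. Friction and masses are not known exactly. Their poses are not given: they have to be found in the camera images.
- jig: Tile jig, fixed on the table: plywood bed 180 x 116 x 12 mm, two aluminium rails 71 mm apart and 12 mm wide (x -85 to +84 mm, tops at z 26 mm), an end stop and a bridge with a guide bush. Origin: centre of the bed's underside; x along the rails towards the stop, z up. The tile lies on the bed's top, z 12 mm. Ahead of the bridge (x below +18 mm) the channel is open above.
- jig_stop (a point): Middle of the end stop's face at the height of the bed's top (jig x +70, z +12 mm); axes as the jig. The fully home tile touches this face.
- bush_mouth (a point): Centre of the top of the steel guide bush (25 mm outside) in the bridge: jig x +40, y 0, z +42 mm; the bridge spans jig x +18 to +62 mm, z 26 to 36 mm. Bore 11 mm, straight down, open below; the tile's glazed top lies 22 mm below this point. Axes as the jig.
- jig_mark (a point): The spot to be punched: on the bush's axis at the height of the tile's top (jig x +40, y 0, z +20 mm). Axes as the jig.
- tile: Plain white glazed tile 100 x 69 x 8 mm, about 0.1 kg, loose, flat between the rails, far end under the bridge. Origin: centre of its underside; x along its length and jig x. It starts 15 to 30 mm short of the stop; home, its centre is at jig x +20 and its near end, pushed with closed fingertips from inside the channel, at jig x -30 mm. About 1 N slides it; pushing over 22 N or punch over 18 N cracks it.
- block: Wooden tool block 64 x 64 x 70 mm, fixed on the table, with one stepped socket in the middle of its top: bore 21 mm for the upper 26 mm, then bore 12 mm down to the table. Origin: centre of its underside, z up.
- block_seat (a point): The step in the block's socket, on its axis, 44 mm above the table: the lower end of the punch's barrel rests on it when the punch is fully down.
- punch: Automatic centre punch, about 0.2 kg, upright in the block: round knurled steel barrel 16 mm in diameter, 106 mm long with its dark cap, straight, to be gripped anywhere; the upper 80 mm stand out of the block. Origin: on the axis at the barrel's lower end; z along the axis to the cap.
- punch_sleeve (a point): Lower end of the sleeve (9 mm diameter) on the nose below the barrel, on the axis, 10 mm below the barrel's lower end at rest; moves with the nose, axes as the punch. Below it the hardened point, 8 mm in diameter, tapers over its last 7 mm. Points get reground: this one ends anywhere from 33 to 43 mm below the barrel, hidden in the block.
- punch_hammer (a point): Hammer face inside the barrel (unseen), 41 mm above punch_sleeve at rest. Pressing the point in takes 1 to 3 N for 1 mm, then 4 N, rising to 10 to 13 N at 7 to 9 mm; there the sear snaps, the force falls to about 3 N and the hammer drops to under 36 mm. About 1.5 mm farther the nose bottoms hard. Lifted off, the nose springs out and cocks itself.
- jar_brown: Glaze jar with a red lid, 69 mm diameter, 85 mm tall, bystander at the left; origin under its centre.
- jar_white: Glaze jar with a black lid, 69 mm diameter, 85 mm tall, bystander at the left; origin under its centre.
- cone_pack: Three pyrometric cones in a clay bar, 28 x 92 x 63 mm, bystander near the jig; origin under its centre.
- jar_green: Small glaze jar, 57 mm diameter, 68 mm tall, bystander near the block; origin under its centre.
- dropper: Brown dropper bottle, 33 mm diameter, 102 mm tall, bystander behind the block; origin under its centre.

How it is judged:
By the outcome, as a careful person would: the job done as asked, in the order asked, and still so for the second after the job is handed in, with the robot touching nothing.
It also fails if it takes over 70 s, if anything falls off the work surface, if the arm or the gripper's body presses on something with over 40 N, if the wrist force passes 120 N, or if a joint passes its speed limit or range.

## Working session

There is one attempt and no reset: what is moved stays moved. The work goes in short steps, Python scripts to look and compute and a tool call to move; the robot and the scene stay as the last step left them, time stands still between calls to the robot, and variables do not carry over. Pictures are saved under pics/ and viewed, at most 10 in all, crops included, and the job is handed in when it is done.

Besides the shell and the picture viewer there is one more tool, called after ">>>" in YAML: its name, and indented under it one key for each argument. carry_out: Moves the arm, as the interface text tells. Its arguments: {"type":"object","properties":{"motion":{"type":"array","items":{"type":"array","items":{"type":"number","minimum":-1,"maximum":1}}},"fingers":{"type":"number"},"force":{"type":"number"}},"required":["motion"]}

```bash
ls; mkdir -p pics
cat > h.py <<'E'
import numpy as np, cv2
from scipy.spatial.transform import Rotation as R
from workcell import r
def cam(n):
    o=r.get_obs(); c=r.read_camera(n)
    if 'rvec' in c:
        Rm=cv2.Rodrigues(np.array(c['rvec'],float))[0]; t=np.array(c['tvec'],float).ravel()
        T=np.eye(4); T[:3,:3]=Rm.T; T[:3,3]=-Rm.T@t
    else:
        W=np.eye(4); W[:3,:3]=R.from_euler('xyz',o['orientation'],degrees=True).as_matrix(); W[:3,3]=o['ee_pos']
        T=W@np.array(c['T_tool_cam'])
    return c,T
def cloud(c,T):
    z=c['range_z'].astype(float); v,u=np.mgrid[:z.shape[0],:z.shape[1]]
    P=np.stack([(u-c['cx'])/c['fx']*z,(v-c['cy'])/c['fy']*z,z],-1)
    W=P@T[:3,:3].T+T[:3,3]; W[z<=0]=np.nan
    return W
E
python3 - <<'E'
from h import *
print(r.get_obs())
for n in ['top','scene']:
    c,T=cam(n); cv2.imwrite(f'pics/{n}0.png',c['image']); np.savez(f'{n}0.npz',W=cloud(c,T),T=T,im=c['image'],K=[c['fx'],c['fy'],c['cx'],c['cy']]); print(n,T.round(3))
E
```

```text
pics
{'time_s': 0.0, 'q': array([-78.90299041,  27.3748339 ,   1.27949876,  89.17873481,
        -0.66024317,  63.55701968,  -4.75954928]), 'qd': array([-0.09492252,  0.11818795, -0.08883239,  0.00054743, -0.03819667,
       -0.05556583,  0.04060593]), 'joint_efforts': array([-9.55179858e-04, -5.96449149e+01,  1.60750654e+00, -2.81188291e+01,
        1.24793197e-02,  9.43943218e-03,  1.23641402e-05]), 'ee_pos': array([0.20045832, 0.64396343, 0.24933364]), 'orientation': array([-1.79896915e+02,  6.22848847e-03,  1.62712106e+02]), 'force': array([-0.56144797,  0.62274125, -0.05721084]), 'wrist_torque': array([ 0.03053885, -0.02041805, -0.00999385]), 'grasp_force': 0.0, 'gripper_width': 0.08545689514851224}
top [[-0.006 -0.994  0.109  0.359]
 [-1.     0.004 -0.019  0.163]
 [ 0.018 -0.109 -0.994  1.811]
 [ 0.     0.     0.     1.   ]]
scene [[ 0.87  -0.231  0.436 -0.064]
 [-0.493 -0.371  0.787 -0.953]
 [-0.02  -0.9   -0.436  0.685]
 [ 0.     0.     0.     1.   ]]
```

View pics/top0.png

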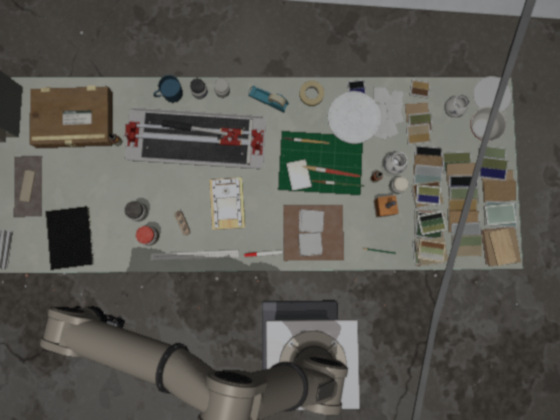

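View pics/scene0.png

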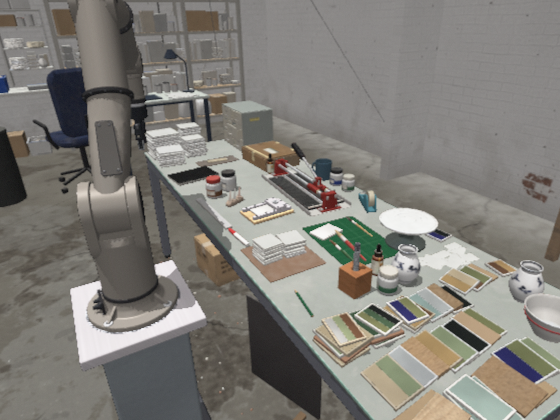

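The top view shows the jig at about (227,203), the cone pack at (182,222), the brown and white jars at (147,235) and (135,210), and the block at (387,206). The green jar is at (400,185) and the dropper at (377,176). In the scene view the punch stands in the block at about (355,265).

Run:
```python
from h import *
d=np.load('top0.npz');W=d['W'];im=d['im'];print(d['K'])
for p in [(227,203),(387,206),(377,176),(400,185),(182,222),(135,210),(147,235)]:
    print(p,W[p[1],p[0]].round(3))
a=cv2.resize(im[170:250,120:250],None,fx=4,fy=4,interpolation=cv2.INTER_CUBIC)
b=cv2.resize(im[170:250,345:415],None,fx=4,fy=4,interpolation=cv2.INTER_CUBIC)
cv2.imwrite('pics/crop.png',np.hstack([a,b])[:,:800])
# heights maps
H=W[...,2]
def sel(x0,x1,y0,y1,z0,z1):
    m=(W[...,0]>x0)&(W[...,0]<x1)&(W[...,1]>y0)&(W[...,1]<y1)&(H>z0)&(H<z1); return W[m],m
P,m=sel(*np.r_[.42,.62],-.35,-.15,.06,.08); print('block top',len(P)); 
rr=cv2.minAreaRect((P[:,:2]*1000).astype(np.float32)); print(rr)
P,m=sel(.42,.62,-.35,-.2,.10,.2); print(P.round(3))
P,m=sel(.35,.65,.2,.4,.02,.08); print('jig',len(P),cv2.minAreaRect((P[:,:2]*1000).astype(np.float32)))
P,m=sel(.35,.65,.2,.4,.032,.08); print('bridge',len(P),cv2.minAreaRect((P[:,:2]*1000).astype(np.float32)),P.mean(0))
P,m=sel(.35,.65,.2,.4,.006,.08); print('bed',len(P),cv2.minAreaRect((P[:,:2]*1000).astype(np.float32)))
```

```text
[509.17346748 509.17346748 273.71774558 205.08680357]
(227, 203) [0.563 0.294 0.027]
(387, 206) [ 0.543 -0.256  0.09 ]
(377, 176) [ 0.65  -0.228  0.075]
(400, 185) [ 0.619 -0.309  0.068]
(182, 222) [0.497 0.452 0.025]
(135, 210) [0.534 0.602 0.085]
(147, 235) [0.449 0.56  0.084]
block top 368
((572.7073974609375, -271.53155517578125), (85.1527099609375, 135.90548706054688), 67.22683715820312)
[[ 0.554 -0.259  0.147]
 [ 0.554 -0.263  0.142]
 [ 0.553 -0.263  0.157]
 [ 0.553 -0.259  0.122]
 [ 0.551 -0.256  0.145]
 [ 0.551 -0.259  0.146]
 [ 0.549 -0.26   0.157]
 [ 0.55  -0.265  0.148]
 [ 0.55  -0.268  0.15 ]
 [ 0.55  -0.256  0.118]
 [ 0.549 -0.256  0.13 ]
 [ 0.547 -0.254  0.151]
 [ 0.546 -0.257  0.154]
 [ 0.547 -0.262  0.149]
 [ 0.547 -0.264  0.151]
 [ 0.546 -0.267  0.153]
 [ 0.549 -0.256  0.102]
 [ 0.547 -0.255  0.12 ]
 [ 0.546 -0.257  0.126]
 [ 0.545 -0.257  0.139]
 [ 0.544 -0.259  0.147]
 [ 0.544 -0.263  0.143]
 [ 0.543 -0.263  0.155]
 [ 0.543 -0.267  0.152]
 [ 0.544 -0.256  0.116]
 [ 0.543 -0.258  0.122]
 [ 0.542 -0.259  0.131]
 [ 0.54  -0.258  0.147]
 [ 0.541 -0.264  0.14 ]
 [ 0.541 -0.266  0.145]
 [ 0.542 -0.256  0.102]
 [ 0.541 -0.258  0.11 ]
 [ 0.541 -0.261  0.11 ]
 [ 0.54  -0.261  0.122]
 [ 0.54  -0.266  0.117]]
jig 866 ((510.25604248046875, 287.4522399902344), (283.0357971191406, 117.8060073852539), 7.739701271057129)
bridge 298 ((562.4957275390625, 297.3152770996094), (168.19471740722656, 95.21196746826172), 3.956697940826416) [0.59878108 0.29788944 0.03726118]
bed 1961 ((500.95867919921875, 299.6744079589844), (199.22877502441406, 296.45184326171875), 89.9776382446289)
```

View pics/crop.png

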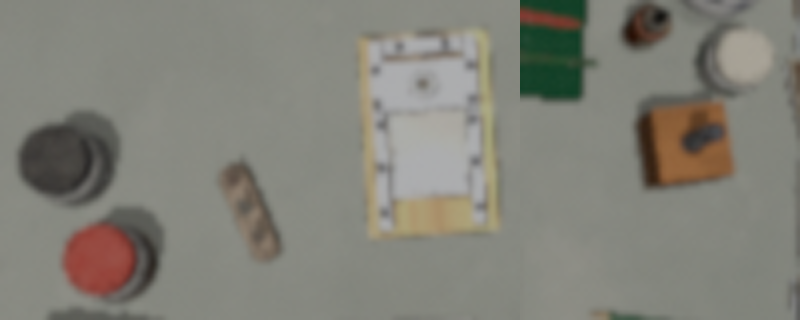

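The crop confirms the layout. The jig's stop is at the top (world +x), the bush is at crop (423,83), and the tile's near end is at about (435,195). The punch leans out of view at (703,135) only because of perspective. I'll move the wrist camera over the jig.

>>> carry_out:
  motion:
    - [0, 0, 0, 0, 0, -0.096]
    - [0, 0, 0, 0, 0, -0.096]
    - [-0.03, -0.044, 0, 0, 0, 0]
    - [-0.03, -0.044, 0, 0, 0, 0]
    - [-0.03, -0.044, 0, 0, 0, 0]
    - [-0.03, -0.044, 0, 0, 0, 0]
    - [-0.03, -0.044, 0, 0, 0, 0]
    - [-0.03, -0.044, 0, 0, 0, 0]
    - [-0.03, -0.044, 0, 0, 0, 0]
    - [-0.03, -0.044, 0, 0, 0, 0]
    - [-0.03, -0.044, 0, 0, 0, 0]
    - [-0.03, -0.044, 0, 0, 0, 0]
  fingers: -1

```text
time_s: 1.6
ee_pos: [0.441, 0.2911, 0.2501]
orientation: [-180.0, -0.0, 180.0]
force: [-0.1, -0.5, 0.7]
gripper_width: -0.0002
grasp_force: 0.0
```

Run:
```python
from h import *
o=r.get_obs();print(o['time_s'],o['ee_pos'],o['orientation'],o['gripper_width'],o['force'],o['q'].round(1))
c,T=cam('wrist');cv2.imwrite('pics/w1.png',c['image']);print(c['T_tool_cam'],c['fx'],c['cx'],c['cy']); np.savez('w1.npz',W=cloud(c,T),T=T,im=c['image'],K=[c['fx'],c['fy'],c['cx'],c['cy']])
```

```text
1.6 [0.44102057 0.2910707  0.25007262] [-1.79986663e+02 -2.07505411e-02  1.79986740e+02] -0.00015343045745467155 [-0.0672909  -0.45019123  0.73423099] [-45.4  13.5   6.1 109.5  -1.7  57.1  51.5]
[[-9.46508932e-04 -9.51190832e-01 -3.08601855e-01  7.87593098e-02]
 [ 9.99999209e-01 -6.44562052e-04 -1.08037804e-03 -7.96022042e-04]
 [ 8.28732645e-04 -3.08602634e-01  9.51190689e-01 -1.24559017e-01]
 [ 0.00000000e+00  0.00000000e+00  0.00000000e+00  1.00000000e+00]] 295.7842677267786 277.37851166556686 211.8358457181081
```

View pics/w1.png

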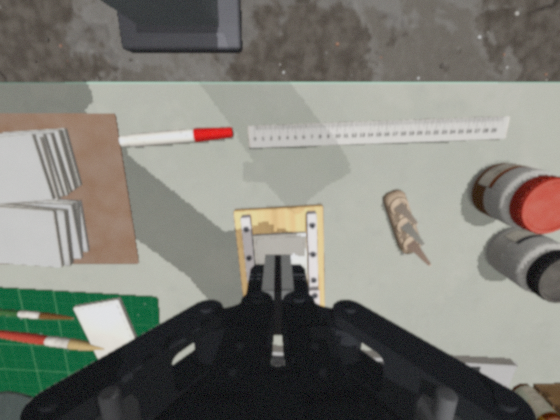

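The wrist view shows the jig's near half at (280,250), with the tile's near end at row 235. The closed fingers hide the bush, so I'll shift ahead to put the camera over it.

>>> carry_out:
  motion:
    - [-0.05, 0, 0, 0, 0, 0]
    - [-0.05, 0, 0, 0, 0, 0]
    - [-0.05, 0, 0, 0, 0, 0]
    - [-0.05, 0, 0, 0, 0, 0]
    - [-0.05, 0, 0, 0, 0, 0]
    - [0, 0, 0, 0, 0, 0]
    - [0, 0, 0, 0, 0, 0]

```text
time_s: 2.52
ee_pos: [0.6396, 0.2926, 0.2495]
orientation: [-180.0, -0.1, -180.0]
force: [-1.0, -0.9, 0.2]
gripper_width: 0.0002
grasp_force: 0.0
```

Run:
```python
from h import *
c,T=cam('wrist');o=r.get_obs();print(o['ee_pos'],o['force'],o['q'].round(1))
np.savez('w2.npz',W=cloud(c,T),T=T,im=c['image'],K=[c['fx'],c['fy'],c['cx'],c['cy']])
cv2.imwrite('pics/w2.png',cv2.resize(c['image'][20:270,170:390],None,fx=2.4,fy=2.4,interpolation=cv2.INTER_CUBIC))
```

```text
[0.63932562 0.29290929 0.24989926] [ 0.66951929 -0.18373984  0.39266469] [-35.7  30.2   9.   85.1  -5.1  65.1  64.3]
```

View pics/w2.png

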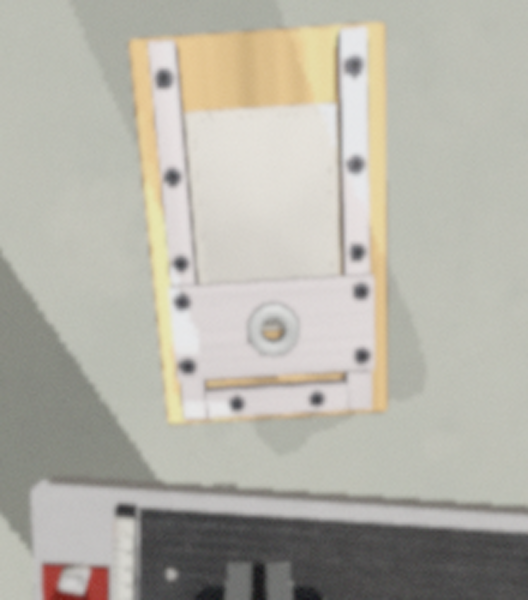

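In the crop the bush centre is at (273,328). The bed corners are near (131,40), (384,23), (386,410) and (168,422), and the tile's near end runs along row ~107, from x 187 to 337. The tile is short of the stop, with a gap showing at row 380.

```bash
cat >> h.py <<'E'
def ray(p,z,K,T):
    p=np.atleast_2d(p).astype(float); fx,fy,cx,cy=K
    d=np.c_[(p[:,0]-cx)/fx,(p[:,1]-cy)/fy,np.ones(len(p))]@T[:3,:3].T
    z=np.broadcast_to(z,len(p)); return T[:3,3]+d*((z-T[2,3])/d[:,2])[:,None]
def fit2(J,Wp):
    a=J.mean(0);b=Wp.mean(0);H=(J-a).T@(Wp-b); th=np.arctan2(H[0,1]-H[1,0],H[0,0]+H[1,1])
    Rm=np.array([[np.cos(th),-np.sin(th)],[np.sin(th),np.cos(th)]]); return Rm,b-Rm@a,np.degrees(th)
E
python3 - <<'E'
from h import *
d=np.load('w2.npz');W=d['W'];K=d['K'];T=d['T']
f=lambda p:np.array(p)/2.4+[170-.2,20-.2]
# bed corners z12 ; rail near ends (x-85) z26 : outer/inner; bridge near corners
c=[((131,40),-90,-58,12),((384,23),-90,58,12),((386,410),90,58,12),((168,422),90,-58,12),
((149,42),-85,-47.5,26),((176,41),-85,-35.5,26),((341,29),-85,35.5,26),((366,27),-85,47.5,26),((273,328),40,0,42)]
p=f([q[0] for q in c]);J=np.array([q[1:3] for q in c])/1000;z=np.array([q[3] for q in c])/1000
X=ray(p,z,K,T)
Rm,t,th=fit2(J,X[:,:2]);print('jig',t,th);print(((X[:,:2]-(J@Rm.T+t))*1000).round(1))
print('bush pix',X[-1],'bush fit',Rm@[.04,0]+t)
tl=ray(f([(187,112),(337,103)]),.02,K,T); print('tile near end jig x', ((tl[:,:2]-t)@Rm*1000).round(1))
m=(W[...,2]>.039)&(W[...,2]<.047)&(np.hypot(W[...,0]-X[-1,0],W[...,1]-X[-1,1])<.02)
P=W[m];print('bush depth',len(P),P.mean(0), cv2.minEnclosingCircle((P[:,:2]*1000).astype(np.float32)))
q=(np.hypot(W[...,0]-X[-1,0]+.08,W[...,1]-X[-1,1])<.015);print('tile z',np.nanmedian(W[q][:,2]))
E
```

```text
jig [0.56450976 0.29607308] 3.259899000301564
[[ 0.9  1.2]
 [ 0.9 -1.1]
 [-1.1 -0.8]
 [-1.3  0.5]
 [ 0.4  0.4]
 [ 0.7  0.1]
 [ 0.3  0.5]
 [ 0.2 -0.7]
 [-1.  -0.1]]
bush pix [0.60349343 0.2982802  0.042     ] bush fit [0.60444503 0.29834769]
tile near end jig x [[-57.1 -33.6]
 [-56.9  34.2]]
bush depth 314 [0.60350331 0.29819962 0.04257277] ((603.681884765625, 297.6924133300781), 12.617363929748535)
tile z 0.021246400815657263
```

>>> carry_out:
  motion:
    - [0, 0, 0, 0, 0, -0.036]
    - [0.0485, 0.0023, 0, 0, 0, 0]
    - [0.0485, 0.0023, 0, 0, 0, 0]
    - [0.0485, 0.0023, 0, 0, 0, 0]
    - [0.0485, 0.0023, 0, 0, 0, 0]
    - [0, 0, 0.0475, 0, 0, 0]
    - [0, 0, 0.0475, 0, 0, 0]
    - [0, 0, 0.0475, 0, 0, 0]
    - [0, 0, 0.0475, 0, 0, 0]
    - [0, 0, 0.0475, 0, 0, 0]
    - [0, 0, 0, 0, 0, 0]
    - [0, 0, 0, 0, 0, 0]

```text
time_s: 4.08
ee_pos: [0.4854, 0.2917, 0.0618]
orientation: [179.9, 0.1, -176.7]
force: [0.1, -0.6, 0.4]
gripper_width: -0.0
grasp_force: 0.0
```

```bash
cat >> h.py <<'E'
def jp():
    o=r.get_obs(); th=np.radians(3.26); t=np.array([.564,.296]); Rm=np.array([[np.cos(th),-np.sin(th)],[np.sin(th),np.cos(th)]])
    print('t',o['time_s'],'jig xy mm',((o['ee_pos'][:2]-t)@Rm*1000).round(2),'pos',(o['ee_pos']*1000).round(2),'rpy',o['orientation'].round(2),'F',o['force'].round(2),'M',o['wrist_torque'].round(2),'w',round(o['gripper_width']*1000,2),'g',o['grasp_force'])
E
python3 -c "
from h import *
jp()
c,T=cam('wrist');cv2.imwrite('pics/w3.png',c['image'][150:400,130:430])"
```

```text
t 4.075 jig xy mm [-78.73   0.17] pos [485.39 291.69  61.77] rpy [ 1.7994e+02  7.0000e-02 -1.7674e+02] F [ 0.14 -0.61  0.45] M [0.01 0.04 0.02] w -0.04 g 0.0
```

View pics/w3.png

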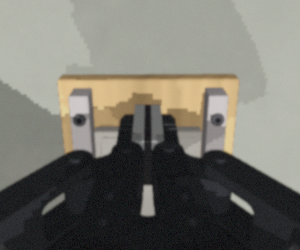

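The closed fingertips are centred between the rails, over the bed and short of the tile's near end. I'll lower them into the channel.

>>> carry_out:
  motion:
    - [0, 0, 0.011, 0, 0, 0]
    - [0, 0, 0.011, 0, 0, 0]
    - [0, 0, 0.011, 0, 0, 0]
    - [0, 0, 0, 0, 0, 0]
    - [0, 0, 0, 0, 0, 0]
    - [0, 0, 0, 0, 0, 0]

```text
time_s: 4.88
ee_pos: [0.4854, 0.2912, 0.0341]
orientation: [180.0, 0.0, -176.8]
force: [-0.4, -0.1, 0.5]
gripper_width: -0.0001
grasp_force: 0.0
```

```bash
python3 -c "
from h import *
jp()"
```

```text
t 4.875 jig xy mm [-78.78  -0.37] pos [485.37 291.15  34.12] rpy [ 1.7998e+02  2.0000e-02 -1.7677e+02] F [-0.4  -0.07  0.53] M [-0.04 -0.04  0.01] w -0.05 g 0.0
```

>>> carry_out:
  motion:
    - [-0.003, 0, 0, 0, 0, 0]
    - [-0.003, 0, 0, 0, 0, 0]
    - [-0.003, 0, 0, 0, 0, 0]
    - [-0.003, 0, 0, 0, 0, 0]
    - [-0.003, 0, 0, 0, 0, 0]
    - [-0.003, 0, 0, 0, 0, 0]
    - [-0.003, 0, 0, 0, 0, 0]
    - [-0.003, 0, 0, 0, 0, 0]
    - [-0.003, 0, 0, 0, 0, 0]
    - [-0.003, 0, 0, 0, 0, 0]
    - [-0.003, 0, 0, 0, 0, 0]
    - [0, 0, 0, 0, 0, 0]

```text
time_s: 6.38
ee_pos: [0.5119, 0.2925, 0.0339]
orientation: [180.0, 0.0, -176.8]
force: [-0.7, -0.5, -0.5]
gripper_width: -0.0003
grasp_force: 0.0
```

```bash
python3 -c "
from h import *
jp()"
```

```text
t 6.375 jig xy mm [-52.19  -0.53] pos [511.92 292.5   33.93] rpy [ 1.7999e+02  2.0000e-02 -1.7679e+02] F [-0.65 -0.49 -0.55] M [-0.01  0.05  0.02] w -0.25 g 0.0
```

>>> carry_out:
  motion:
    - [-0.0013, 0, 0, 0, 0, 0]
    - [-0.0013, 0, 0, 0, 0, 0]
    - [-0.0013, 0, 0, 0, 0, 0]
    - [-0.0013, 0, 0, 0, 0, 0]
    - [-0.0013, 0, 0, 0, 0, 0]
    - [-0.0013, 0, 0, 0, 0, 0]
    - [-0.0013, 0, 0, 0, 0, 0]
    - [-0.0013, 0, 0, 0, 0, 0]

```text
time_s: 7.38
ee_pos: [0.5199, 0.293, 0.0339]
orientation: [180.0, 0.0, -176.8]
force: [-0.3, 0.2, 1.4]
gripper_width: -0.0002
grasp_force: 0.5
```

```bash
python3 -c "
from h import *
jp()"
```

```text
t 7.375 jig xy mm [-44.17  -0.5 ] pos [519.93 292.99  33.91] rpy [ 180.      0.   -176.77] F [-0.26  0.16  1.38] M [ 0.04  0.18 -0.01] w -0.17 g 0.46540438757801894
```

>>> carry_out:
  motion:
    - [-0.001, 0, 0, 0, 0, 0]
    - [-0.001, 0, 0, 0, 0, 0]
    - [-0.001, 0, 0, 0, 0, 0]
    - [0, 0, 0, 0, 0, 0]

```text
time_s: 7.88
ee_pos: [0.5224, 0.2931, 0.0339]
orientation: [180.0, 0.0, -176.8]
force: [-1.4, 0.4, 0.4]
gripper_width: -0.0001
grasp_force: 0.2
```

>>> carry_out:
  motion:
    - [-0.0005, 0, 0, 0, 0, 0]
    - [0, 0, 0, 0, 0, 0]

```text
time_s: 8.12
ee_pos: [0.5227, 0.2931, 0.0339]
orientation: [-180.0, 0.0, -176.8]
force: [-0.8, 0.3, 0.9]
gripper_width: -0.0
grasp_force: 0.3
```

```bash
python3 -c "
from h import *
jp()"
```

```text
t 8.125 jig xy mm [-41.43  -0.53] pos [522.67 293.11  33.9 ] rpy [-180.      0.   -176.77] F [-0.82  0.35  0.87] M [-0.01  0.12  0.  ] w -0.0 g 0.333433628147759
```

>>> carry_out:
  motion:
    - [-0.0007, 0, 0, 0, 0, 0]
    - [0, 0, 0, 0, 0, 0]

```text
time_s: 8.38
ee_pos: [0.5232, 0.2932, 0.0339]
orientation: [-180.0, -0.0, -176.8]
force: [-0.9, -0.0, 1.3]
gripper_width: 0.0001
grasp_force: 0.5
```

>>> carry_out:
  motion:
    - [-0.0006, 0, 0, 0, 0, 0]
    - [0, 0, 0, 0, 0, 0]

```text
time_s: 8.62
ee_pos: [0.5232, 0.2931, 0.0338]
orientation: [-180.0, -0.1, -176.8]
force: [-3.0, -1.4, 2.1]
gripper_width: 0.0001
grasp_force: 1.5
```

>>> carry_out:
  motion:
    - [-0.0006, 0, 0, 0, 0, 0]
    - [0, 0, 0, 0, 0, 0]

```text
time_s: 8.88
ee_pos: [0.5233, 0.2932, 0.0338]
orientation: [-180.0, -0.1, -176.8]
force: [-5.3, 0.1, 4.0]
gripper_width: -0.0002
grasp_force: 2.5
```

The tile stopped at jig x -30 (TCP -41 minus half a finger width), and the force climbed to 5 N without it moving further, so it is home. I'll retreat and travel to the block.

>>> carry_out:
  motion:
    - [0.0125, 0, 0, 0, 0, 0]
    - [0.0125, 0, 0, 0, 0, 0]
    - [0, 0, -0.054, 0, 0, 0]
    - [0, 0, -0.054, 0, 0, 0]
    - [0, 0, -0.054, 0, 0, 0]
    - [0, 0, -0.054, 0, 0, 0]
    - [0, 0, -0.054, 0, 0, 0]
    - [0, 0, 0, 0, 0, 0.036]

```text
time_s: 9.88
ee_pos: [0.5058, 0.2932, 0.254]
orientation: [179.7, 0.4, 179.9]
force: [0.6, 0.5, -0.5]
gripper_width: 0.0001
grasp_force: 0.0
```

>>> carry_out:
  motion:
    - [-0.0085, -0.0576, 0, 0, 0, 0]
    - [-0.0085, -0.0576, 0, 0, 0, 0]
    - [-0.0085, -0.0576, 0, 0, 0, 0]
    - [-0.0085, -0.0576, 0, 0, 0, 0]
    - [-0.0085, -0.0576, 0, 0, 0, 0]
    - [-0.0085, -0.0576, 0, 0, 0, 0]
    - [-0.0085, -0.0576, 0, 0, 0, 0]
    - [-0.0085, -0.0576, 0, 0, 0, 0]
    - [-0.0085, -0.0576, 0, 0, 0, 0]
    - [-0.0085, -0.0576, 0, 0, 0, 0]
    - [-0.0085, -0.0576, 0, 0, 0, 0]
    - [-0.0085, -0.0576, 0, 0, 0, 0]

```text
time_s: 11.38
ee_pos: [0.5857, -0.262, 0.2498]
orientation: [-180.0, 0.0, -180.0]
force: [0.4, 0.1, -0.2]
gripper_width: -0.0
grasp_force: 0.0
```

>>> carry_out:
  motion:
    - [0, 0, 0, 0, 0, 0]
    - [0, 0, 0, 0, 0, 0]

```text
time_s: 11.62
ee_pos: [0.5855, -0.2601, 0.2495]
orientation: [180.0, -0.0, 180.0]
force: [-0.1, 0.3, -0.8]
gripper_width: 0.0002
grasp_force: 0.0
```

Run:
```python
from h import *
jp();print(r.get_obs()['q'].round(1))
c,T=cam('wrist')
np.savez('w4.npz',W=cloud(c,T),T=T,im=c['image'],K=[c['fx'],c['fy'],c['cx'],c['cy']])
cv2.imwrite('pics/w4.png',cv2.resize(c['image'][0:250,120:440],None,fx=2.4,fy=2.4,interpolation=cv2.INTER_CUBIC))
```

```text
t 11.625 jig xy mm [ -10.15 -556.41] pos [ 585.51 -260.08  249.53] rpy [ 1.7996e+02 -1.0000e-02  1.8000e+02] F [-0.08  0.26 -0.77] M [ 0.   -0.02  0.01] w 0.21 g 0.0
[  3.2  25.   20.7  95.3  -9.8  61.6 116.9]
```

View pics/w4.png

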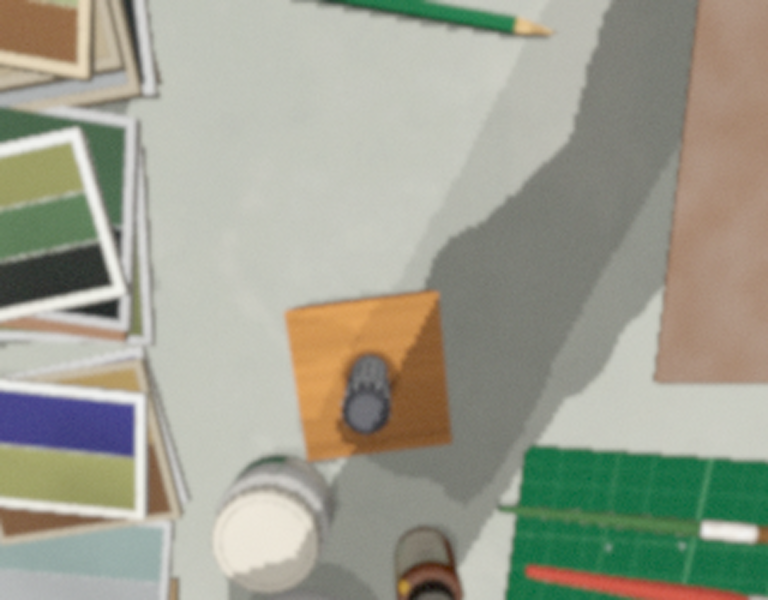

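The block's top corners are at crop (287,310), (438,292), (452,441) and (308,461), with the punch cap centred at (366,410). The green jar is at (265,540) and the dropper at (428,570).

Run:
```python
from h import *
d=np.load('w4.npz');W=d['W'];K=d['K'];T=d['T']
f=lambda p:np.array(p)/2.4+[120-.2,-.2]
X=ray(f([(287,310),(438,292),(452,441),(308,461)]),.07,K,T)[:,:2]
J=np.array([(-32,-32),(-32,32),(32,32),(32,-32)])/1000
Rm,t,th=fit2(J,X);print('block',t,th,((X-J@Rm.T-t)*1000).round(1))
print('cap',ray(f([(366,410)]),.15,K,T))
for h0,h1 in[(.14,.155),(.066,.074)]:
    m=(W[...,2]>h0)&(W[...,2]<h1)&(np.hypot(W[...,0]-t[0],W[...,1]-t[1])<.05);P=W[m];print(len(P),P.mean(0),np.median(P,0),cv2.minAreaRect((P[:,:2]*1000).astype(np.float32)))
```

```text
block [ 0.54709273 -0.26400316] 6.862152647538509 [[-0.1  0.9]
 [ 0.5 -0.4]
 [-0.8 -0.4]
 [ 0.5 -0.1]]
cap [[ 0.54642083 -0.26490315  0.15      ]]
352 [ 0.5457899  -0.26495779  0.14923681] [ 0.54567324 -0.26510488  0.1499689 ] ((546.3074951171875, -265.225341796875), (15.600876808166504, 15.986288070678711), 89.9239501953125)
3412 [ 0.54441257 -0.26434987  0.07085531] [ 0.54152658 -0.26339882  0.07086909] ((546.8952026367188, -264.4928894042969), (64.16509246826172, 64.21598052978516), 6.88340950012207)
```

>>> carry_out:
  motion:
    - [0.0244, -0.003, 0, 0, 0, 0]
    - [0.0244, -0.003, 0, 0, 0, 0]
    - [0, 0, 0, 0, 0, 0]
    - [0, 0, 0, 0, 0, 0]
    - [0, 0, 0.0448, 0, 0, 0]
    - [0, 0, 0.0448, 0, 0, 0]
    - [0, 0, 0.0448, 0, 0, 0]
    - [0, 0, 0.0448, 0, 0, 0]
    - [0, 0, 0, 0, 0, 0]
    - [0, 0, 0, 0, 0, 0]
    - [0, 0, 0, 0, 0, 0]
  fingers: 1
  force: 80

```text
time_s: 13.05
ee_pos: [0.5479, -0.2661, 0.1083]
orientation: [-179.9, 0.2, 180.0]
force: [0.6, -0.2, 0.5]
gripper_width: 0.0855
grasp_force: 0.0
```

```bash
python3 -c "
from h import *
jp()"
```

```text
t 13.05 jig xy mm [ -48.   -560.29] pos [ 547.94 -266.12  108.31] rpy [-1.7994e+02  1.7000e-01  1.7999e+02] F [ 0.57 -0.16  0.54] M [0.02 0.01 0.01] w 85.48 g 0.0
```

>>> carry_out:
  motion:
    - [0.0015, 0.001, 0, 0, 0, 0]
    - [0, 0, 0, 0, 0, 0]
    - [0, 0, 0, 0, 0, 0]
    - [0, 0, 0, 0, 0, 0]
    - [0, 0, 0, 0, 0, 0]
    - [0, 0, 0, 0, 0, 0]
    - [0, 0, 0, 0, 0, 0]
    - [0, 0, 0, 0, 0, 0]
  fingers: -1

```text
time_s: 14.05
ee_pos: [0.5455, -0.2647, 0.1067]
orientation: [180.0, 0.0, 180.0]
force: [-0.8, 2.0, 4.9]
gripper_width: 0.0141
grasp_force: 77.8
```

```bash
python3 -c "
from h import *
jp()"
```

```text
t 14.05 jig xy mm [ -50.32 -558.77] pos [ 545.54 -264.72  106.73] rpy [1.7998e+02 1.0000e-02 1.7999e+02] F [-0.8   2.03  4.88] M [0.5  0.32 0.02] w 14.11 g 77.83734798431396
```

>>> carry_out:
  motion:
    - [0, 0, -0.01, 0, 0, 0]
    - [0, 0, -0.02, 0, 0, 0]
    - [0, 0, -0.02, 0, 0, 0]
    - [0, 0, -0.03, 0, 0, 0]
    - [0, 0, -0.04, 0, 0, 0]
    - [0, 0, -0.04, 0, 0, 0]
    - [0, 0, -0.04, 0, 0, 0]
    - [0, 0, 0, 0, 0, 0]
    - [0, 0, 0, 0, 0, 0]
    - [0, 0, 0, 0, 0, 0]

```text
time_s: 15.3
ee_pos: [0.5447, -0.2644, 0.2651]
orientation: [180.0, -0.1, 180.0]
force: [0.5, -0.9, -2.3]
gripper_width: 0.0141
grasp_force: 77.9
```

Run:
```python
from h import *
jp()
c,T=cam('wrist')
np.savez('w5.npz',W=cloud(c,T),T=T,im=c['image'],K=[c['fx'],c['fy'],c['cx'],c['cy']],Tc=c['T_tool_cam'])
Tt=np.array(c['T_tool_cam']);
for z in (.0,.0625,.0725,.098,.1055):
    p=np.linalg.inv(Tt)@[0,0,z,1]; print(z,c['fx']*p[0]/p[2]+c['cx'],c['fy']*p[1]/p[2]+c['cy'])
cv2.imwrite('pics/w5.png',cv2.resize(c['image'][80:280,180:380],None,fx=3,fy=3,interpolation=cv2.INTER_CUBIC))
```

```text
t 15.3 jig xy mm [ -51.18 -558.4 ] pos [ 544.65 -264.41  265.08] rpy [ 1.7995e+02 -1.5000e-01  1.7999e+02] F [ 0.46 -0.88 -2.26] M [0.02 0.01 0.  ] w 14.06 g 77.92901515960693
0.0 279.3935618470737 287.39869449970126
0.0625 278.8767905435807 236.97626029118794
0.0725 278.82103532317547 231.53610927339273
0.098 278.699202075396 219.64858982514656
0.1055 278.66799490986386 216.60364278524025
```

View pics/w5.png

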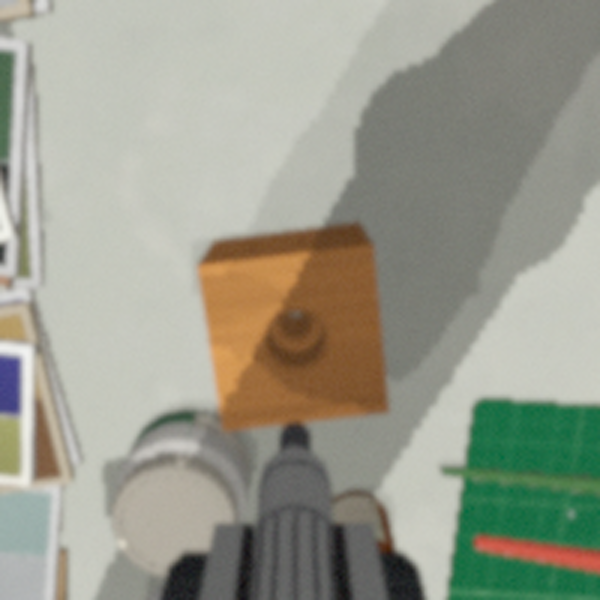

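The punch is held. Its point shows at crop (295,428), near full-image (278,223). The socket shows at crop (297,330). I'll use the depth data to check its tilt and how far it sits in the grip.

Run:
```python
from h import *
c=[cam('wrist') for _ in range(6)]
z=np.median([k[0]['range_z'] for k in c],0); c0=dict(c[0][0]); c0['range_z']=z
Tt=np.array(c0['T_tool_cam']);P=cloud(c0,Tt)*1000
for v in range(216,290,3):
    u=np.arange(262,296); q=P[v,u]; m=(np.abs(q[:,0])<25)&(q[:,2]>-10)&(q[:,2]<115)
    if m.sum()>1:
        q=q[m]; print(v,u[m].min(),u[m].max(),'mid xyz',np.median(q,0).round(1),'ymin/max',q[:,1].min().round(1),q[:,1].max().round(1),'xmax',q[:,0].max().round(1))
```

```text
222 274 282 mid xyz [ 2.1 -0.6 86.7] ymin/max -3.6 2.5 xmax 2.6
225 273 283 mid xyz [ 2.1 -0.6 80.2] ymin/max -4.4 3.3 xmax 2.7
228 273 283 mid xyz [ 2.  -0.6 74.3] ymin/max -4.3 3.1 xmax 3.0
231 271 285 mid xyz [ 5.9 -0.6 58.8] ymin/max -5.3 4.1 xmax 6.6
234 268 288 mid xyz [ 5.9 -0.6 53.4] ymin/max -7.4 6.2 xmax 6.5
237 267 289 mid xyz [ 5.6 -0.6 49. ] ymin/max -8.0 6.9 xmax 6.8
240 267 289 mid xyz [ 5.6 -0.6 44.4] ymin/max -7.7 6.5 xmax 6.5
243 266 290 mid xyz [ 5.6 -0.6 39.9] ymin/max -8.4 7.2 xmax 6.7
246 266 290 mid xyz [ 5.7 -0.6 35.3] ymin/max -8.2 7.1 xmax 6.6
249 266 290 mid xyz [ 5.7 -0.6 31.2] ymin/max -7.9 6.8 xmax 6.7
252 266 290 mid xyz [ 5.7 -0.6 27.1] ymin/max -7.7 6.6 xmax 6.9
255 262 295 mid xyz [ 6.  -0.4 22.7] ymin/max -8.9 8.0 xmax 11.2
258 262 295 mid xyz [ 6.  -0.4 19.1] ymin/max -8.7 7.9 xmax 11.3
261 262 295 mid xyz [ 6.  -0.4 15.7] ymin/max -8.5 7.7 xmax 11.1
264 262 295 mid xyz [ 6.  -0.4 12.4] ymin/max -8.4 7.5 xmax 11.1
267 262 295 mid xyz [ 6.  -0.4  9.2] ymin/max -8.2 7.4 xmax 11.1
270 262 295 mid xyz [ 6.1 -0.4  6. ] ymin/max -8.1 7.2 xmax 11.0
273 262 295 mid xyz [ 6.  -0.4  3.3] ymin/max -8.0 7.0 xmax 11.1
276 262 295 mid xyz [ 6.  -0.4  0.4] ymin/max -8.0 6.9 xmax 10.9
279 262 293 mid xyz [ 6.  -0.9 -2.4] ymin/max -8.0 6.2 xmax 8.1
282 262 293 mid xyz [ 5.9 -0.9 -4.8] ymin/max -8.0 6.2 xmax 7.0
285 262 293 mid xyz [ 5.8 -0.9 -7.3] ymin/max -8.0 6.2 xmax 7.2
288 262 293 mid xyz [ 4.3 -3.4 -7.2] ymin/max -8.0 6.2 xmax 5.8
```

The punch sits straight in the grip, with its axis at tool x ≈ -1.2 and y ≈ -0.6 mm. The point is about 35 mm below the barrel. Next I'll carry it over the bush.

>>> carry_out:
  motion:
    - [-0.006, 0.025, 0, 0, 0, 0]
    - [-0.006, 0.05, 0, 0, 0, 0]
    - [-0.006, 0.06, 0, 0, 0, 0]
    - [-0.006, 0.06, 0, 0, 0, 0]
    - [-0.006, 0.06, 0, 0, 0, 0]
    - [-0.006, 0.06, 0, 0, 0, 0]
    - [-0.006, 0.06, 0, 0, 0, 0]
    - [-0.006, 0.06, 0, 0, 0, 0]
    - [-0.006, 0.06, 0, 0, 0, 0]
    - [-0.006, 0.06, 0, 0, 0, 0]
    - [-0.006, 0.06, 0, 0, 0, 0]
    - [-0.0064, 0.06, 0, 0, 0, 0]

```text
time_s: 17.15
ee_pos: [0.6036, 0.2766, 0.2665]
orientation: [-180.0, 0.0, 180.0]
force: [1.6, -0.5, -2.3]
gripper_width: 0.0141
grasp_force: 78.0
```

>>> carry_out:
  motion:
    - [0, 0.029, 0, 0, 0, 0]
    - [0, 0, 0.04, 0, 0, 0]
    - [0, 0, 0.04, 0, 0, 0]
    - [0, 0, 0.04, 0, 0, 0]
    - [0, 0, 0, 0, 0, 0]
    - [0, 0, 0, 0, 0, 0]
    - [0, 0, 0, 0, 0, 0]
    - [0, 0, 0, 0, 0, 0]

```text
time_s: 18.15
ee_pos: [0.6041, 0.2986, 0.1719]
orientation: [179.9, 0.1, 180.0]
force: [0.8, 0.1, -2.7]
gripper_width: 0.0142
grasp_force: 78.2
```

Run:
```python
from h import *
jp()
c=[cam('wrist') for _ in range(4)]; c0,T=c[0]
cv2.imwrite('pics/w6.png',cv2.resize(c0['image'][170:300,200:360],None,fx=4,fy=4,interpolation=cv2.INTER_CUBIC))
W=cloud(c0,T); m=(W[...,2]>.039)&(W[...,2]<.047)&(np.hypot(W[...,0]-.6037,W[...,1]-.298)<.02);P=W[m];print(len(P),P.mean(0),P.min(0),P.max(0))
o=r.get_obs();jp()
```

```text
t 18.15 jig xy mm [40.16  0.28] pos [604.08 298.56 171.87] rpy [1.7994e+02 1.0000e-01 1.7998e+02] F [ 0.79  0.11 -2.72] M [ 0.04 -0.02 -0.02] w 14.21 g 78.17915081977844
467 [0.60303345 0.29827585 0.04255718] [0.59168998 0.28642611 0.03912696] [0.6151242  0.30988368 0.04458821]
t 18.35 jig xy mm [39.62  0.14] pos [603.55 298.39 170.86] rpy [1.7998e+02 2.0000e-02 1.7999e+02] F [-0.1  -1.26 -3.63] M [ 0.03 -0.02 -0.  ] w 14.06 g 78.1788682937622
```

View pics/w6.png

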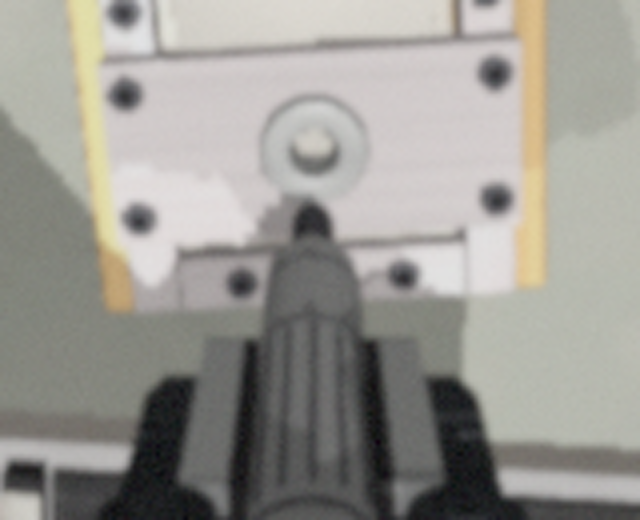

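The bush mouth is at crop (315,148) with the white tile visible beneath it, so the tile is home. The punch point is at (312,215). I'll correct by about 1 mm and lower the point to just above the mouth.

>>> carry_out:
  motion:
    - [0.0015, 0.0005, 0.01, 0, 0, 0]
    - [0, 0, 0.01, 0, 0, 0]
    - [0, 0, 0.01, 0, 0, 0]
    - [0, 0, 0, 0, 0, 0]
    - [0, 0, 0, 0, 0, 0]
    - [0, 0, 0, 0, 0, 0]

```text
time_s: 19.1
ee_pos: [0.6025, 0.2988, 0.1469]
orientation: [180.0, 0.0, 180.0]
force: [-0.1, 0.0, -1.6]
gripper_width: 0.0142
grasp_force: 78.2
```

Run:
```python
from h import *
jp()
c=[cam('wrist') for _ in range(4)]; jp(); c0,T=c[-1]
z=np.median([k[0]['range_z'] for k in c],0);c0['range_z']=z;Tt=np.array(c0['T_tool_cam']);P=cloud(c0,Tt)*1000
b=(abs(P[...,2]-(T@np.linalg.inv(Tt))[2,3]*1000+42.3)<3)&(np.hypot(P[...,0]+1,P[...,1])<30)&((np.hypot(P[...,0],P[...,1])>0))
q=P[b];print('bush tool',len(q),q.min(0).round(1),q.max(0).round(1))
n=(P[...,2]>66)&(P[...,2]<85)&(np.hypot(P[...,0],P[...,1])<10);q=P[n];print('nose',len(q),np.percentile(q,[2,50,98],axis=0).round(1))
n=(P[...,2]>25)&(P[...,2]<48)&(np.hypot(P[...,0],P[...,1])<12);q=P[n];print('barrel',len(q),np.percentile(q,[1,50,99],axis=0).round(1))
```

```text
t 19.1 jig xy mm [38.64  0.62] pos [602.54 298.81 146.88] rpy [1.7998e+02 3.0000e-02 1.7998e+02] F [-0.13  0.04 -1.57] M [-0.01  0.   -0.01] w 14.22 g 78.1788718700409
t 19.3 jig xy mm [38.47  0.6 ] pos [602.38 298.79 146.78] rpy [1.7999e+02 2.0000e-02 1.7999e+02] F [-0.03  0.16 -2.39] M [-0.06 -0.03  0.  ] w 13.96 g 78.17837476730347
bush tool 462 [-11.5 -12.1 102.9] [ 10.8  11.8 107.4]
nose 59 [[-0.3 -4.3 71.6]
 [ 2.2 -0.6 78.6]
 [ 3.   3.1 84.2]]
barrel 394 [[-0.1 -8.2 25.1]
 [ 5.7 -0.6 35.6]
 [ 6.8  6.7 47.7]]
```

>>> carry_out:
  motion:
    - [0, 0.0004, 0.003, 0, 0, 0]
    - [0, 0, 0.003, 0, 0, 0]
    - [0, 0, 0.003, 0, 0, 0]
    - [0, 0, 0.003, 0, 0, 0]
    - [0, 0, 0.003, 0, 0, 0]
    - [0, 0, 0, 0, 0, 0]
    - [0, 0, 0, 0, 0, 0]

```text
time_s: 20.18
ee_pos: [0.6023, 0.299, 0.1346]
orientation: [180.0, 0.0, 180.0]
force: [0.6, 0.4, -2.6]
gripper_width: 0.0145
grasp_force: 78.2
```

```bash
python3 -c "
from h import *
jp()"
```

```text
t 20.175 jig xy mm [38.45  0.86] pos [602.34 299.05 134.58] rpy [180.     0.   179.99] F [ 0.57  0.39 -2.62] M [0.02 0.02 0.03] w 14.46 g 78.17865371704102
```

>>> carry_out:
  motion:
    - [0, 0, 0.003, 0, 0, 0]
    - [0, 0, 0.003, 0, 0, 0]
    - [0, 0, 0.003, 0, 0, 0]
    - [0, 0, 0.002, 0, 0, 0]
    - [0, 0, 0, 0, 0, 0]

```text
time_s: 20.8
ee_pos: [0.6022, 0.299, 0.1255]
orientation: [-180.0, -0.0, 180.0]
force: [-0.4, -0.1, -2.0]
gripper_width: 0.0141
grasp_force: 78.2
```

>>> carry_out:
  motion:
    - [0, 0, 0.0015, 0, 0, 0]
    - [0, 0, 0.0015, 0, 0, 0]
    - [0, 0, 0, 0, 0, 0]

```text
time_s: 21.18
ee_pos: [0.6022, 0.299, 0.1232]
orientation: [-180.0, -0.0, 180.0]
force: [0.1, 0.4, -3.2]
gripper_width: 0.0141
grasp_force: 78.2
```

>>> carry_out:
  motion:
    - [0, 0, 0.0015, 0, 0, 0]
    - [0, 0, 0.001, 0, 0, 0]
    - [0, 0, 0, 0, 0, 0]

```text
time_s: 21.55
ee_pos: [0.6022, 0.299, 0.1212]
orientation: [-180.0, -0.0, 180.0]
force: [-0.5, 0.2, -1.8]
gripper_width: 0.0139
grasp_force: 78.2
```

>>> carry_out:
  motion:
    - [0, 0, 0.001, 0, 0, 0]
    - [0, 0, 0.001, 0, 0, 0]
    - [0, 0, 0, 0, 0, 0]

```text
time_s: 21.92
ee_pos: [0.6022, 0.299, 0.1196]
orientation: [-180.0, -0.0, 180.0]
force: [0.6, 0.7, -2.4]
gripper_width: 0.0142
grasp_force: 78.2
```

>>> carry_out:
  motion:
    - [0, 0, 0.001, 0, 0, 0]
    - [0, 0, 0, 0, 0, 0]
    - [0, 0, 0, 0, 0, 0]

```text
time_s: 22.3
ee_pos: [0.6023, 0.2991, 0.1189]
orientation: [180.0, -0.0, 180.0]
force: [0.1, -0.6, -2.1]
gripper_width: 0.0142
grasp_force: 78.2
```

>>> carry_out:
  motion:
    - [0, 0, 0.001, 0, 0, 0]
    - [0, 0, 0, 0, 0, 0]
    - [0, 0, 0, 0, 0, 0]

```text
time_s: 22.68
ee_pos: [0.6024, 0.2991, 0.1183]
orientation: [180.0, 0.0, 180.0]
force: [-0.1, 0.1, -1.7]
gripper_width: 0.0145
grasp_force: 78.2
```

>>> carry_out:
  motion:
    - [0, 0, 0.001, 0, 0, 0]
    - [0, 0, 0, 0, 0, 0]
    - [0, 0, 0, 0, 0, 0]

```text
time_s: 23.05
ee_pos: [0.6024, 0.2991, 0.1174]
orientation: [180.0, 0.0, 180.0]
force: [-0.1, 0.3, 0.1]
gripper_width: 0.014
grasp_force: 78.2
```

>>> carry_out:
  motion:
    - [0, 0, 0.001, 0, 0, 0]
    - [0, 0, 0, 0, 0, 0]
    - [0, 0, 0, 0, 0, 0]

```text
time_s: 23.42
ee_pos: [0.6024, 0.2991, 0.1167]
orientation: [180.0, 0.0, 180.0]
force: [-0.4, 0.7, 1.1]
gripper_width: 0.0142
grasp_force: 78.2
```

Contact came at TCP z of about 117.8 mm, so the point is about 35 mm long. Pressing on to just short of the snap range.

>>> carry_out:
  motion:
    - [0, 0, 0.001, 0, 0, 0]
    - [0, 0, 0.001, 0, 0, 0]
    - [0, 0, 0.001, 0, 0, 0]
    - [0, 0, 0.001, 0, 0, 0]
    - [0, 0, 0, 0, 0, 0]
    - [0, 0, 0, 0, 0, 0]

```text
time_s: 24.18
ee_pos: [0.6024, 0.2991, 0.1135]
orientation: [180.0, 0.0, 180.0]
force: [0.3, 0.3, 4.2]
gripper_width: 0.0141
grasp_force: 78.3
```

>>> carry_out:
  motion:
    - [0, 0, 0.001, 0, 0, 0]
    - [0, 0, 0.0005, 0, 0, 0]
    - [0, 0, 0, 0, 0, 0]
    - [0, 0, 0, 0, 0, 0]

```text
time_s: 24.68
ee_pos: [0.6024, 0.2991, 0.1123]
orientation: [180.0, 0.0, 180.0]
force: [-0.5, 0.7, 4.9]
gripper_width: 0.0142
grasp_force: 78.4
```

>>> carry_out:
  motion:
    - [0, 0, 0.0008, 0, 0, 0]
    - [0, 0, 0, 0, 0, 0]

```text
time_s: 24.92
ee_pos: [0.6024, 0.2991, 0.1117]
orientation: [180.0, 0.0, 180.0]
force: [-0.4, 0.4, 5.8]
gripper_width: 0.0143
grasp_force: 78.4
```

>>> carry_out:
  motion:
    - [0, 0, 0.0006, 0, 0, 0]
    - [0, 0, 0, 0, 0, 0]

```text
time_s: 25.18
ee_pos: [0.6025, 0.2991, 0.1112]
orientation: [180.0, 0.0, 180.0]
force: [-0.4, -0.3, 5.9]
gripper_width: 0.0143
grasp_force: 78.5
```

>>> carry_out:
  motion:
    - [0, 0, 0.0006, 0, 0, 0]
    - [0, 0, 0, 0, 0, 0]

```text
time_s: 25.42
ee_pos: [0.6025, 0.2991, 0.1109]
orientation: [180.0, 0.0, 180.0]
force: [-0.8, -0.9, 7.2]
gripper_width: 0.0141
grasp_force: 78.5
```

>>> carry_out:
  motion:
    - [0, 0, 0.0006, 0, 0, 0]
    - [0, 0, 0, 0, 0, 0]

```text
time_s: 25.68
ee_pos: [0.6026, 0.2991, 0.1105]
orientation: [180.0, 0.0, 180.0]
force: [-1.2, 0.1, 6.6]
gripper_width: 0.0144
grasp_force: 78.6
```

>>> carry_out:
  motion:
    - [0, 0, 0.0006, 0, 0, 0]
    - [0, 0, 0, 0, 0, 0]

```text
time_s: 25.92
ee_pos: [0.6026, 0.2992, 0.1101]
orientation: [180.0, 0.0, 180.0]
force: [-0.5, 0.0, 7.3]
gripper_width: 0.0143
grasp_force: 78.7
```

>>> carry_out:
  motion:
    - [0, 0, 0.0006, 0, 0, 0]
    - [0, 0, 0, 0, 0, 0]

```text
time_s: 26.18
ee_pos: [0.6026, 0.2992, 0.1097]
orientation: [180.0, 0.0, 180.0]
force: [-0.6, 0.1, 8.0]
gripper_width: 0.0138
grasp_force: 78.7
```

>>> carry_out:
  motion:
    - [0, 0, 0.0006, 0, 0, 0]
    - [0, 0, 0, 0, 0, 0]

```text
time_s: 26.42
ee_pos: [0.6026, 0.2992, 0.1092]
orientation: [180.0, 0.0, 180.0]
force: [-0.9, -0.3, 7.8]
gripper_width: 0.0148
grasp_force: 78.8
```

>>> carry_out:
  motion:
    - [0, 0, 0.0006, 0, 0, 0]
    - [0, 0, 0, 0, 0, 0]

```text
time_s: 26.68
ee_pos: [0.6024, 0.299, 0.1079]
orientation: [180.0, 0.0, 180.0]
force: [0.8, 1.2, 0.2]
gripper_width: 0.0141
grasp_force: 78.6
```

The punch snapped: the force fell from 10 to 2.5 N. Easing off straight away.

>>> carry_out:
  motion:
    - [0, 0, -0.01, 0, 0, 0]
    - [0, 0, -0.01, 0, 0, 0]
    - [0, 0, -0.02, 0, 0, 0]
    - [0, 0, -0.03, 0, 0, 0]
    - [0, 0, -0.04, 0, 0, 0]
    - [0, 0, -0.04, 0, 0, 0]
    - [0, 0, -0.04, 0, 0, 0]
    - [0, 0, 0, 0, 0, 0]

```text
time_s: 27.68
ee_pos: [0.6036, 0.2996, 0.2638]
orientation: [179.8, 0.3, 180.0]
force: [-0.5, -0.2, -2.4]
gripper_width: 0.0142
grasp_force: 78.4
```

Run:
```python
from h import *
jp()
c=[cam('wrist') for _ in range(4)]; c0,T=c[-1];jp()
z=np.median([k[0]['range_z'] for k in c],0);c0['range_z']=z;Tt=np.array(c0['T_tool_cam']);P=cloud(c0,Tt)*1000
for a,b in[(66,90),(40,52),(25,38)]:
    n=(P[...,2]>a)&(P[...,2]<b)&(np.hypot(P[...,0],P[...,1])<12);q=P[n];print(a,len(q),np.percentile(q,[2,50,98],axis=0).round(1))
```

```text
t 27.675 jig xy mm [39.75  1.32] pos [603.61 299.58 263.83] rpy [179.82   0.29 179.98] F [-0.51 -0.21 -2.43] M [0.04 0.07 0.04] w 14.24 g 78.40140223503113
t 27.875 jig xy mm [37.37  0.53] pos [601.28 298.65 258.5 ] rpy [-1.7992e+02 -1.5000e-01  1.7999e+02] F [ 0.03 -0.43 -2.97] M [0.02 0.03 0.01] w 13.89 g 78.3992850780487
66 84 [[-0.8 -4.3 72.6]
 [ 2.1 -0.6 81.2]
 [ 2.8  3.2 89.7]]
40 179 [[-0.2 -8.1 40.3]
 [ 5.6 -0.6 45.8]
 [ 6.7  6.9 51.7]]
25 234 [[ 1.3 -8.  25.2]
 [ 5.7 -0.6 30.6]
 [ 6.8  6.2 37.9]]
```

>>> carry_out:
  motion:
    - [0.0059, -0.025, 0, 0, 0, 0]
    - [0.0059, -0.05, 0, 0, 0, 0]
    - [0.0059, -0.06, 0, 0, 0, 0]
    - [0.0059, -0.06, 0, 0, 0, 0]
    - [0.0059, -0.06, 0, 0, 0, 0]
    - [0.0059, -0.06, 0, 0, 0, 0]
    - [0.0059, -0.06, 0, 0, 0, 0]
    - [0.0059, -0.06, 0, 0, 0, 0]
    - [0.0059, -0.06, 0, 0, 0, 0]
    - [0.0059, -0.06, 0, 0, 0, 0]
    - [0.0059, -0.06, 0, 0, 0, 0]
    - [0.0059, -0.06, 0, 0, 0, 0]

```text
time_s: 29.38
ee_pos: [0.5435, -0.2434, 0.2596]
orientation: [180.0, -0.1, 179.9]
force: [0.5, -0.1, -3.0]
gripper_width: 0.0142
grasp_force: 78.4
```

>>> carry_out:
  motion:
    - [0, -0.029, 0, 0, 0, 0]
    - [0, 0, 0.03, 0, 0, 0]
    - [0, 0, 0.03, 0, 0, 0]
    - [0, 0, 0, 0, 0, 0]
    - [0, 0, 0, 0, 0, 0]
    - [0, 0, 0, 0, 0, 0]
    - [0, 0, 0, 0, 0, 0]

```text
time_s: 30.25
ee_pos: [0.5458, -0.2643, 0.213]
orientation: [-180.0, 0.1, 180.0]
force: [0.1, 0.4, -2.4]
gripper_width: 0.0139
grasp_force: 78.4
```

```bash
python3 -c "
from h import *
jp()"
```

```text
t 30.25 jig xy mm [ -49.99 -558.37] pos [ 545.85 -264.31  212.98] rpy [-1.7998e+02  8.0000e-02  1.7999e+02] F [ 0.12  0.44 -2.35] M [-0.   -0.01 -0.04] w 13.91 g 78.36018919944763
```

>>> carry_out:
  motion:
    - [0, 0, 0.02, 0, 0, 0]
    - [0, 0, 0.02, 0, 0, 0]
    - [0, 0, 0.015, 0, 0, 0]
    - [0, 0, 0.01, 0, 0, 0]
    - [0, 0, 0.01, 0, 0, 0]
    - [0, 0, 0, 0, 0, 0]
    - [0, 0, 0, 0, 0, 0]

```text
time_s: 31.12
ee_pos: [0.5458, -0.2643, 0.1525]
orientation: [-180.0, 0.0, 180.0]
force: [-0.1, -0.1, -1.1]
gripper_width: 0.0139
grasp_force: 78.4
```

>>> carry_out:
  motion:
    - [0, 0, 0.005, 0, 0, 0]
    - [0, 0, 0.005, 0, 0, 0]
    - [0, 0, 0.005, 0, 0, 0]
    - [0, 0, 0.005, 0, 0, 0]
    - [0, 0, 0, 0, 0, 0]
    - [0, 0, 0, 0, 0, 0]

```text
time_s: 31.88
ee_pos: [0.5456, -0.2642, 0.1362]
orientation: [-180.0, 0.0, 180.0]
force: [-0.0, 0.2, -1.5]
gripper_width: 0.0144
grasp_force: 78.4
```

Nose is in without contact; continue to the seat.

>>> carry_out:
  motion:
    - [0, 0, 0.005, 0, 0, 0]
    - [0, 0, 0.005, 0, 0, 0]
    - [0, 0, 0.005, 0, 0, 0]
    - [0, 0, 0.005, 0, 0, 0]
    - [0, 0, 0.005, 0, 0, 0]
    - [0, 0, 0.005, 0, 0, 0]
    - [0, 0, 0, 0, 0, 0]

```text
time_s: 32.75
ee_pos: [0.5453, -0.264, 0.1117]
orientation: [180.0, -0.0, 180.0]
force: [0.5, 0.1, -2.0]
gripper_width: 0.0143
grasp_force: 78.4
```

>>> carry_out:
  motion:
    - [0, 0, 0.0025, 0, 0, 0]
    - [0, 0, 0.0025, 0, 0, 0]
    - [0, 0, 0, 0, 0, 0]
    - [0, 0, 0, 0, 0, 0]

```text
time_s: 33.25
ee_pos: [0.5455, -0.2642, 0.1082]
orientation: [-180.0, 0.0, 180.0]
force: [-0.7, 0.0, -1.7]
gripper_width: 0.0144
grasp_force: 78.4
```

>>> carry_out:
  motion:
    - [0, 0, 0.001, 0, 0, 0]
    - [0, 0, 0, 0, 0, 0]
    - [0, 0, 0, 0, 0, 0]

```text
time_s: 33.62
ee_pos: [0.5455, -0.2642, 0.1073]
orientation: [180.0, 0.0, 180.0]
force: [0.2, 0.1, -1.5]
gripper_width: 0.0143
grasp_force: 78.4
```

>>> carry_out:
  motion:
    - [0, 0, 0.001, 0, 0, 0]
    - [0, 0, 0, 0, 0, 0]
    - [0, 0, 0, 0, 0, 0]

```text
time_s: 34.0
ee_pos: [0.5456, -0.2642, 0.1068]
orientation: [-180.0, 0.0, 180.0]
force: [-0.4, 1.0, 1.3]
gripper_width: 0.0142
grasp_force: 78.4
```

The barrel is on the seat: the force rises at z 106.8, the same height as at the grasp. Releasing and lifting away.

>>> carry_out:
  motion:
    - [0, 0, 0, 0, 0, 0]
    - [0, 0, 0, 0, 0, 0]
    - [0, 0, 0, 0, 0, 0]
    - [0, 0, 0, 0, 0, 0]
    - [0, 0, 0, 0, 0, 0]
    - [0, 0, 0, 0, 0, 0]
    - [0, 0, -0.02, 0, 0, 0]
    - [0, 0, -0.04, 0, 0, 0]
    - [0, 0, -0.04, 0, 0, 0]
    - [0, 0, -0.04, 0, 0, 0]
    - [0, 0, -0.04, 0, 0, 0]
    - [0, 0, 0, 0, 0, 0]
  fingers: 1

```text
time_s: 35.5
ee_pos: [0.547, -0.2652, 0.2545]
orientation: [-179.9, 0.4, 180.0]
force: [-0.1, 0.4, 0.5]
gripper_width: 0.0856
grasp_force: 0.0
```

>>> carry_out:
  motion:
    - [-0.025, 0, 0, 0, 0, 0]
    - [-0.025, 0, 0, 0, 0, 0]
    - [0, 0, 0, 0, 0, 0]
    - [0, 0, 0, 0, 0, 0]
    - [0, 0, 0, 0, 0, 0]

```text
time_s: 36.12
ee_pos: [0.5846, -0.2645, 0.2505]
orientation: [180.0, -0.0, 179.9]
force: [-0.6, 0.0, -0.3]
gripper_width: 0.0851
grasp_force: 0.0
```

Run:
```python
from h import *
jp()
c,T=cam('wrist');W=cloud(c,T);t=np.array([.547,-.2643])
m=(W[...,2]>.135)&(W[...,2]<.2)&(np.hypot(W[...,0]-t[0],W[...,1]-t[1])<.03);P=W[m];print(len(P),np.percentile(P,[2,50,98],axis=0).round(4))
m=m&(W[...,2]>.145);P=W[m];print(cv2.minAreaRect((P[:,:2]*1000).astype(np.float32)))
cv2.imwrite('pics/w7.png',c['image'][0:260])
```

```text
t 36.125 jig xy mm [ -11.35 -560.79] pos [ 584.56 -264.53  250.51] rpy [ 1.8000e+02 -3.0000e-02  1.7993e+02] F [-0.62  0.05 -0.27] M [-0.01 -0.03  0.  ] w 85.06 g 0.0
367 [[ 0.5391 -0.272   0.137 ]
 [ 0.5455 -0.265   0.1499]
 [ 0.5534 -0.2575  0.152 ]]
((546.875, -264.9970703125), (15.63440227508545, 15.073752403259277), 89.818115234375)
```

View pics/w7.png

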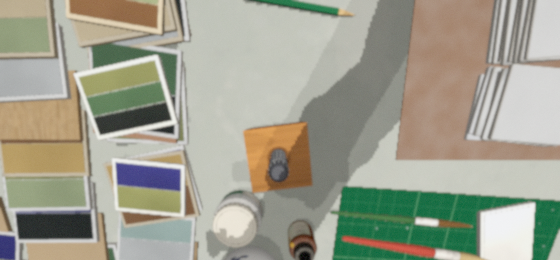

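The punch is back upright in the block at pixel (277,165), with its cap at z 150 mm as before. The green jar (236,220) and dropper (302,240) have not moved.

```bash
python3 -c "
from workcell import r
print(r.finish_job())"
```

```text
the job is handed in; nothing more can be done
None
```

The job is handed in: the tile is home against the stop, the punch snapped once on it through the bush at about 10 N and was lifted straight off, and it is back fully down in its block, with the jars, cone pack and dropper bottle left where they stood.

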